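Lay out the hub parts in fitting order

TASK

Lay out the wheel-hub parts in fitting order on the row of four black pads, starting at the hub, each centred on its own pad: the large bearing flat on the pad next to the hub, then the sleeve standing upright, then the small bearing flat, and last, on the pad farthest from the hub, the oil can standing with its spout pointing straight at the hub. Set the castle nut flat and centred on top of the sleeve, teeth up as it lies now. Never let the oil can tip over, turn no part upside down, and let go of everything at the end.

Things in the scene. Friction and masses are not known exactly. Their poses are not given: they have to be found in the camera images.
- hub: steel wheel hub, fixed at the left or right end of the row of pads, about 125 mm from the nearest pad centre: flange 100 mm in diameter, 12 mm thick, with five studs, a boss and a dark stub shaft; 62 mm high. Origin: centre of its underside (z = 4 mm), on its axis. (At the row's other end a dark blocky brake caliper, 90 x 75 mm, 46 mm high.)
- pad1: the leftmost, seen from the robot, of four identical fixed black pads, 84 mm square, 4 mm thick, in a row across in front of the robot, about 105 mm between centres, on a plywood board (680 x 120 x 4 mm). Origin: centre of its underside, at z = 4 mm; upper face at z = 8 mm. y axis: along the row, to the left.
- pad2: the second from left, seen from the robot, of four identical fixed black pads, 84 mm square, 4 mm thick, in a row across in front of the robot, about 105 mm between centres, on a plywood board (680 x 120 x 4 mm). Origin: centre of its underside, at z = 4 mm; upper face at z = 8 mm. y axis: along the row, to the left.
- pad3: the third from left, seen from the robot, of four identical fixed black pads, 84 mm square, 4 mm thick, in a row across in front of the robot, about 105 mm between centres, on a plywood board (680 x 120 x 4 mm). Origin: centre of its underside, at z = 4 mm; upper face at z = 8 mm. y axis: along the row, to the left.
- pad4: the rightmost, seen from the robot, of four identical fixed black pads, 84 mm square, 4 mm thick, in a row across in front of the robot, about 105 mm between centres, on a plywood board (680 x 120 x 4 mm). Origin: centre of its underside, at z = 4 mm; upper face at z = 8 mm. y axis: along the row, to the left.
- big_bearing: the larger of two ball bearings: a flat steel ring with black seal, outer diameter 62 mm, bore 30 mm, 18 mm high, 0.25 kg, lying flat on the bench. Origin: centre of its underside; z up.
- small_bearing: the smaller ball bearing: outer diameter 47 mm, bore 20 mm, 15 mm high, 0.12 kg, lying flat on the bench. Origin: centre of its underside; z up.
- sleeve: plain aluminium spacer sleeve (tube) standing on end: outer diameter 40 mm, bore 28 mm, 45 mm high, 0.15 kg. Origin: centre of its lower end; z up along the tube.
- nut: dark steel hexagonal castle nut, 42 mm across flats, 48 mm across corners, open 26 mm hole, body 16 mm high plus six 6 mm castle teeth on top, 22 mm in all, 0.11 kg, lying teeth up. Origin: centre of its underside; z up; its x axis is square to one pair of flats (flats face 0, 60, 120 ... degrees from x).
- oiler: small aluminium oil can with a thin brass spout: upright round body 54 mm in diameter, with straight sides up to 36 mm, then a shoulder and neck up to 54 mm; the spout leaves the neck along the can's +x and rises to its tip 52 mm out from the axis and 73 mm high. 0.16 kg. Origin: centre of its underside; z up; x is the direction in which the spout points.
Things that resemble listed ones, but are neither listed nor needed, are in the scene too. Leave any pink look-alike of the small_bearing alone. What is shaped like the big_bearing but red or yellow is not meant.

How it is judged:
By the outcome, as a careful person would: the job done as asked, in the order asked, and still so for the second after the job is handed in, with the robot touching nothing.
It also fails if it takes over 128 s, if anything falls off the work surface, if the arm or the gripper's body presses on something with over 40 N, if the wrist force passes 120 N, or if a joint passes its speed limit or range.

ROBOT

A 6-joint arm with a two-finger parallel gripper is mounted at the origin on the work surface. World frame = base frame: x ahead of the robot, y to its left, z up, the work surface at z = 0. Lengths are in m, angles in rad, forces in N, time in s.
With the tool pointing down it reaches from about 0.35 to 0.8 m from the base axis. Payload 7.3 kg.
Tool frame: the origin (TCP) lies between the finger pads; the fingertips stand 25 mm ahead of it and the grasp point (between the pads) lies 6 mm ahead of it (r.tip_extent is the distance from the TCP to the fingertips, in m); z points along the fingers, y is the line along which they close (so a half turn about z gives the same grasp; the last joint's range is limited). The gripper opens to 85 mm and grips with 20 to 120 N. Pads are 22 mm wide; open, the fingers measure 114 mm over their backs; the gripper's body (76 mm by 85 mm) begins 54 mm behind the grasp point. The pads swing forward as they close: fully open they stand 13 mm farther back than shut.
Start: joints at [-1.371, 0.342, 1.524, -0, 1.275, -0.146], TCP at [0.178, -0.494, 0.256] pointing down, gripper open.
Joint ranges: [-2.53, 2.53], [-0.77, 2.02], [0.04, 2.7], [-1, 4.14], [0.28, 2.66], [-3.11, 3.11]. Speed limits (rad/s): [2.57, 2.57, 3.14, 3.14, 3.14, 3.14].

INTERFACE

Orientations are given as a unit quaternion [x, y, z, w].
In Python, from workcell import r, command_gripper, optics gives the robot as it stands. The module is installed in compiled form; this text tells all that it offers. Calls block until the motion is done:
- r.reach(position, orientation): joint-space move of the TCP to a pose.
- r.move_straight(position, orientation=None, speed=0.15, max_force=None): straight line of the TCP; orientation=None keeps the orientation; speed is the mean speed in m/s. With max_force (N) it stops when the force on the tool has changed by that much, and returns True; else False.
- r.movej(angles): joint-space move.
- command_gripper(opening, force=None): finger opening in m; force is the grip in N (None keeps the last); returns when the fingers have stopped.
- r.hold(seconds).
- r.solve_ik(position, orientation): joint angles nearest the present ones, or None.
- r.read_state(): the state.
- optics.get_image(name): name is "side" or "top" or "wrist"; returns (picture, depth): 400x640x3 uint8, red, green, blue; 400x640 float32, m along the optical axis (not along the pixel's ray), 0 where there is no reading.
- optics.camera_model(name): a dict with "K" (3x3 intrinsics, pixels), "R" (3x3) and "t" (3): a world point X has camera coordinates R X + t; the wrist camera has in their place "tool_from_camera" (4x4, takes a point from camera to tool coordinates, whose origin is the TCP and whose axes are the flange's). Camera axes: x right, y down, z forward; pixel columns grow to the right and rows downward; lengths in m; the calibration is good to about 2 mm. A picture is of the moment at which its call begins: read the wrist's pose just before it. camera_model takes no time and is no camera call.
A pose or a line that the arm cannot do raises r.PlanningError and nothing moves.
- r.finish_job(): hands the job in; it is judged then, once.
The state is a dict: "time_s": time; "joint_positions": joint angles; "dq": joint speeds; "tau": joint torques, N m; "eef_pos": TCP position; "eef_rot": TCP orientation; "contact_force": force on the tool from outside, world axes, zero at the start; "torque": the same for the moment, N m; "grip_width": finger opening in m; "grip_force": force on a finger pad.
Only numpy, scipy, OpenCV 4.12 (cv2) and the standard library are available. Lean on these libraries where they do the work, as an engineer would, in place of code of your own. Each camera call takes 0.05 s, during which the arm holds its last target. There are 200 camera calls.

## Working session

There is one attempt and no reset: what is moved stays moved. The work goes in short steps, each a Python script; the robot and the scene stay as the last script left them, time stands still between calls to the robot, and variables do not carry over. Pictures are saved under pics/ and viewed, at most 14 in all, crops included, and the job is handed in when it is done.

```bash
mkdir -p pics; python3 - <<'E'
from workcell import r, command_gripper, optics
import cv2,numpy as np
for n in("top","side"):
    p,d=optics.get_image(n);m=optics.camera_model(n)
    cv2.imwrite(f"pics/{n}0.png",p[:,:,::-1]);np.savez(f"{n}0.npz",p=p,d=d,**m)
    print(n,m)
print(optics.camera_model("wrist"))
print(r.read_state())
E
```

```text
top {'K': array([[485.83057846,   0.        , 316.91627623],
       [  0.        , 485.83057846, 195.97976513],
       [  0.        ,   0.        ,   1.        ]]), 'R': array([[ 0.00586019, -0.99997142, -0.00477639],
       [-0.99641309, -0.00543597, -0.08444767],
       [ 0.08441929,  0.00525413, -0.99641647]]), 't': array([0.03681607, 0.4947296 , 1.16226138])}
side {'K': array([[448.71267743,   0.        , 324.06523485],
       [  0.        , 448.71267743, 199.90794386],
       [  0.        ,   0.        ,   1.        ]]), 'R': array([[ 0.99442475, -0.10483127,  0.01139406],
       [-0.05594162, -0.61605837, -0.78571153],
       [ 0.08938654,  0.78069359, -0.61848813]]), 't': array([-0.4693239 ,  0.06455377,  0.97010717])}
{'K': array([[334.26231612,   0.        , 320.74827078],
       [  0.        , 334.26231612, 203.01742611],
       [  0.        ,   0.        ,   1.        ]]), 'tool_from_camera': array([[-9.23124161e-05, -9.57626995e-01, -2.88011335e-01,
         7.24229884e-02],
       [ 9.99999211e-01, -4.49173716e-04,  1.17296957e-03,
        -1.35959093e-04],
       [-1.25
[... 160 characters left out ...]
'time_s': 0.1, 'joint_positions': array([-1.37097219e+00,  3.42683554e-01,  1.52494947e+00,  1.31844065e-05,
        1.27539636e+00, -1.45988427e-01]), 'dq': array([-0.00083576, -0.00076711, -0.00080055,  0.00157954, -0.00105126,
        0.00162401]), 'tau': array([ 2.61978916e-03, -4.34446800e+01, -2.46490967e+01, -1.83629163e-05,
        4.61471616e-03,  1.41143963e-05]), 'eef_pos': array([ 0.17791801, -0.4935797 ,  0.25566983]), 'eef_rot': array([ 9.85088991e-01,  1.72044078e-01, -1.30314957e-05, -7.18274052e-04]), 'contact_force': array([-0.58711762,  0.11961216, -0.70017   ]), 'torque': array([-0.03013736, -0.07300871,  0.04708813]), 'grip_force': 0.0, 'grip_width': 0.08529503088559064}
```

View pics/top0.png

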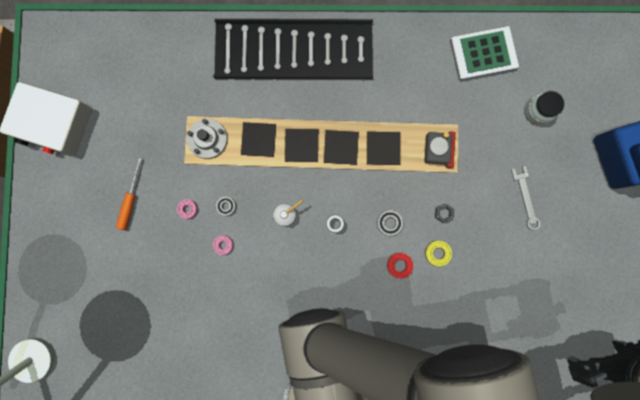

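View pics/side0.png

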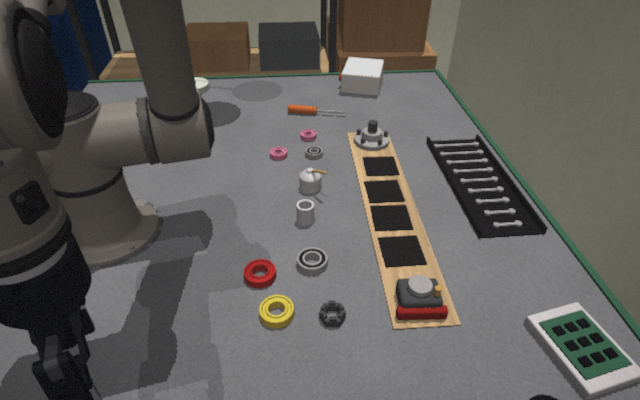

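```bash
cat > h.py <<'E'
import numpy as np,cv2
def ray(u,v,z,m):
    "pixel -> world at height z (fixed camera R,t)"
    d=m["R"].T@np.linalg.inv(m["K"])@[u,v,1]; c=-m["R"].T@m["t"]
    return c+d*(z-c[2])/d[2]
def cloud(d,m):
    v,u=np.mgrid[0:400,0:640]
    P=np.stack([(u-m["K"][0,2])/m["K"][0,0]*d,(v-m["K"][1,2])/m["K"][1,1]*d,d],-1)
    return (P-m["t"])@m["R"]
E
python3 - <<'E'
from h import *
t=np.load("top0.npz");p=t["p"];
cv2.imwrite("pics/topc.png",cv2.resize(p[105:270,170:470,::-1],None,fx=2.6,fy=2.6,interpolation=cv2.INTER_CUBIC))
C=cloud(t["d"],t);z=C[...,2]
print("bench z",np.median(z[250:260,300:340]),"pad z",[round(float(np.median(z[v-5:v+5,u-5:u+5])),4) for u,v in((258,139),(302,145),(341,147),(383,148))])
for n,u,v,h in(("small",226,206,.015),("pink?",187,209,.015),("oiler",284,215,.04),("sleeve",336,224,.045),("big",390,222,.018),("nut",444,213,.02),("hub",206,137,.04)):
    s=np.zeros(z.shape,bool);s[v-22:v+23,u-22:u+23]=1
    m=s&(z>.008)&(z<.1); n_,l=cv2.connectedComponents(m.astype(np.uint8))
    best=max(range(1,n_),key=lambda k:(l==k).sum()); q=C[l==best]
    lo,hi=q.min(0),q.max(0);print(n,((lo+hi)/2).round(4),(hi-lo).round(4),np.percentile(q[:,2],90).round(4))
# pads: dark squares
g=p.max(2)
for u,v in((258,139),(302,145),(341,147),(383,148)):
    m=np.zeros(g.shape,np.uint8);m[v-24:v+25,u-26:u+27]=(g[v-24:v+25,u-26:u+27]<75)
    n_,l,_,_=cv2.connectedComponentsWithStats(m);k=l[v,u]
    (cx,cy),wh,a=cv2.minAreaRect(np.argwhere(l==k)[:,::-1].astype(np.float32));print("pad",(cx,cy),wh,a,ray(cx,cy,.008,t).round(4))
E
```

```text
bench z -0.00022609862982121335 pad z [0.0081, 0.0083, 0.0076, 0.0074]
small [0.4717 0.2642 0.0142] [0.0445 0.0447 0.0116] 0.0174
pink? [0.4638 0.36   0.0145] [0.0443 0.0444 0.0129] 0.0175
oiler [0.453  0.1094 0.0428] [0.0599 0.071  0.0653] 0.0603
sleeve [ 0.4284 -0.0017  0.0317] [0.0382 0.0381 0.0356] 0.0475
big [ 0.4325 -0.1371  0.0171] [0.0585 0.061  0.0169] 0.0201
nut [ 0.4564 -0.2704  0.018 ] [0.0464 0.0443 0.0182] 0.0238
hub [0.6401 0.3154 0.0412] [0.1033 0.099  0.0664] 0.0423
pad (258.08001708984375, 139.05999755859375) (31.451501846313477, 31.063209533691406) 3.1798300743103027 [0.637  0.1869 0.008 ]
pad (301.5, 145.0) (30.0, 31.0) 90.0 [0.6225 0.0787 0.008 ]
pad (340.6984558105469, 146.82492065429688) (31.313901901245117, 31.126768112182617) 3.5763344764709473 [ 0.6184 -0.0187  0.008 ]
pad (383.5, 147.5) (31.0, 31.0) 90.0 [ 0.6173 -0.1249  0.008 ]
```

View pics/topc.png

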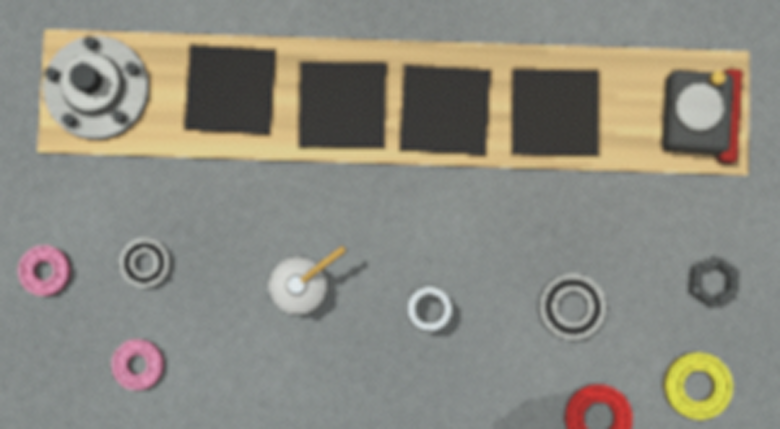

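```bash
cat >> h.py <<'E'
from scipy.spatial.transform import Rotation as Ro
def wristmodel(pos,quat,m):
    T=np.eye(4);T[:3,:3]=Ro.from_quat(quat).as_matrix();T[:3,3]=pos
    W=np.linalg.inv(T@m["tool_from_camera"]);return dict(K=m["K"],R=W[:3,:3],t=W[:3,3])
def snap(name):
    from workcell import r,optics
    s=r.read_state();p,d=optics.get_image("wrist")
    m=wristmodel(s["eef_pos"],s["eef_rot"],optics.camera_model("wrist"))
    cv2.imwrite(f"pics/{name}.png",p[:,:,::-1]);np.savez(f"{name}.npz",p=p,d=d,**m);return p,d,m
E
python3 - <<'E'
from h import *
from workcell import r
print(r.tip_extent)
r.reach([.5,.03,.34],[1,0,0,0]);r.hold(.3);snap("w0")
s=r.read_state();print(s["time_s"],s["eef_pos"],s["joint_positions"])
E
```

```text
0.025
2.6667 [0.50001802 0.02974209 0.33995409] [-9.37112984e-02  2.44113044e-01  1.43063529e+00  1.32974631e-06
  1.46695241e+00  1.47756444e+00]
```

View pics/w0.png

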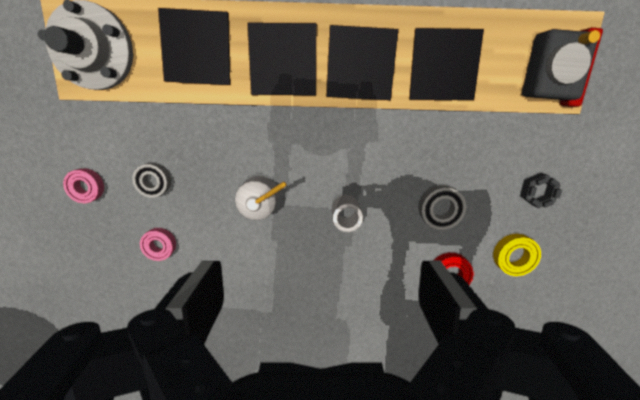

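```bash
python3 - <<'E'
from h import *
def meas(f,objs,pads):
    t=np.load(f);C=cloud(t["d"],t);z=C[...,2];g=t["p"].max(2)
    for n,h,u,v,w in objs:
        s=np.zeros(z.shape,bool);s[max(0,v-w):v+w,max(0,u-w):u+w]=1
        a,l=cv2.connectedComponents((s&(np.abs(z-h)<.005)).astype(np.uint8))
        q=np.argwhere(l==max(range(1,a),key=lambda k:(l==k).sum()))
        xy=np.array([ray(x,y,h,t)[:2] for y,x in q],np.float32)
        (cx,cy),R=cv2.minEnclosingCircle(xy)
        rect=cv2.minAreaRect(xy*1000)
        print(f,n,np.round([cx,cy,2*R],4),"rect",np.round(rect[1],1),round(rect[2],1))
    for u,v in pads:
        m=np.zeros(g.shape,np.uint8);w=47 if f[0]=="w" else 24;a,b=max(0,v-w),u-w-2
        m[a:v+w,b:u+w+2]=g[a:v+w,b:u+w+2]<60
        m=cv2.morphologyEx(m,cv2.MORPH_OPEN,np.ones((7,7)));_,l=cv2.connectedComponents(m)
        xy=np.array([ray(x,y,.008,t)[:2] for y,x in np.argwhere(l==l[v,u])],np.float32)*1000
        c,wh,an=cv2.minAreaRect(xy);print(f,"pad",np.round(c,1),np.round(wh,1),round(an,1))
meas("w0.npz",[("small",.015,152,180,26),("oilerbody",.034,255,199,28),("oilneck",.052,253,204,20),("sleeve",.045,348,218,25),("big",.018,443,207,32),("nut",.02,541,190,28),("hubflange",.016,90,45,90)],[(195,46),(283,59),(363,62),(447,63)])
meas("top0.npz",[("small",.015,226,206,20),("oilerbody",.034,284,215,20),("oilneck",.052,284,215,20),("sleeve",.045,336,224,20),("big",.018,390,222,22),("nut",.02,444,213,20),("hubflange",.016,206,137,30)],[(258,139),(302,145),(341,147),(383,148)])
p=np.load("w0.npz")["p"]
a=cv2.resize(p[165:240,215:315,::-1],None,fx=5,fy=5,interpolation=cv2.INTER_CUBIC);b=cv2.resize(p[165:215,515:567,::-1],None,fx=5,fy=5,interpolation=cv2.INTER_CUBIC)
o=np.zeros((375,760,3),np.uint8);o[:,:500]=a;o[:250,500:]=b;cv2.imwrite("pics/wc.png",o)
E
```

```text
Still running in the background as job /tmp/bash_jobs.1000/b105a173a10a (pid 527). You'll get a notice when it ends.
```

```bash
kill -- -$(cat /tmp/bash_jobs.1000/b105a173a10a/pid); cat > meas.py <<'E'
from h import *
def meas(f,objs,pads=()):
    t=dict(np.load(f));C=cloud(t["d"],t);z=C[...,2];g=t["p"].max(2)
    for n,h,u,v,w in objs:
        s=np.zeros(z.shape,bool);s[max(0,v-w):v+w,max(0,u-w):u+w]=1
        a,l=cv2.connectedComponents((s&(np.abs(z-h)<.005)).astype(np.uint8))
        if a<2: print(n,"none");continue
        q=np.argwhere(l==np.bincount(l[l>0]).argmax())
        xy=np.array([ray(x,y,h,t)[:2] for y,x in q],np.float32)
        (cx,cy),R=cv2.minEnclosingCircle(xy)
        rect=cv2.minAreaRect(xy*1000)
        print(f,n,np.round([cx,cy,2*R],4),"rect",np.round(rect[0],1),np.round(rect[1],1),round(rect[2],1))
    for u,v in pads:
        m=np.zeros(g.shape,np.uint8);w=47 if f[0]=="w" else 24;a,b=max(0,v-w),u-w-2
        m[a:v+w,b:u+w+2]=g[a:v+w,b:u+w+2]<60
        m=cv2.morphologyEx(m,cv2.MORPH_OPEN,np.ones((7,7)));_,l=cv2.connectedComponents(m)
        xy=np.array([ray(x,y,.008,t)[:2] for y,x in np.argwhere(l==l[v,u])],np.float32)*1000
        c,wh,an=cv2.minAreaRect(xy);print(f,"pad",np.round(c,1),np.round(wh,1),round(an,1))
E
timeout 60 python3 - <<'E'
from meas import *
meas("w0.npz",[("small",.015,152,180,26),("oilerbody",.034,255,199,28),("oilneck",.052,253,204,20),("sleeve",.045,348,218,25),("big",.018,443,207,32),("nut",.02,541,190,28),("hubflange",.016,90,45,90)],[(195,46),(283,59),(363,62),(447,63)])
meas("top0.npz",[("small",.015,226,206,20),("oilerbody",.034,284,215,20),("oilneck",.052,284,215,20),("sleeve",.045,336,224,20),("big",.018,390,222,22),("nut",.02,444,213,20),("hubflange",.016,206,137,30)],[(258,139),(302,145),(341,147),(383,148)])
p=np.load("w0.npz")["p"]
a=cv2.resize(p[165:240,215:315,::-1],None,fx=5,fy=5,interpolation=cv2.INTER_CUBIC);b=cv2.resize(p[165:215,515:567,::-1],None,fx=5,fy=5,interpolation=cv2.INTER_CUBIC)
o=np.zeros((375,760,3),np.uint8);o[:,:500]=a;o[:250,500:]=b;cv2.imwrite("pics/wc.png",o)
E
```

```text
w0.npz small [0.4705 0.2605 0.0493] rect [470.8 260.8] [45.9 48. ] 41.1
w0.npz oilerbody [0.4617 0.1171 0.0472] rect [468.  117.7] [16.3 46.9] 5.4
w0.npz oilneck [0.4501 0.115  0.0284] rect [449.9 116.2] [25.4 25.2] 89.9
w0.npz sleeve [ 0.4285 -0.0052  0.0407] rect [428.4  -5.2] [39.6 38.6] 44.5
w0.npz big [ 0.4315 -0.1396  0.0634] rect [ 431.5 -139.9] [62.6 60. ] 47.3
w0.npz nut [ 0.4572 -0.2725  0.0503] rect [ 456.9 -271.8] [49.4 42.8] 54.0
w0.npz hubflange [0.6376 0.3102 0.1025] rect [637.5 310.3] [100.3  99. ] 80.6
w0.npz pad [637.6 183.6] [82.3 81.7] 87.0
w0.npz pad [623.4  76.4] [80.9 80.7] 89.7
w0.npz pad [619.  -21.3] [81.7 81.5] 86.8
w0.npz pad [ 617.4 -126.6] [81.7 81.3] 89.5
top0.npz small [0.4712 0.2647 0.0472] rect [471.7 264.4] [44.3 44.1] 1.2
top0.npz oilerbody [0.434  0.1074 0.0342] rect [432.  105.7] [ 8.6 34. ] 39.1
top0.npz oilneck [0.4483 0.1172 0.0295] rect [448.7 117.1] [25.5 25.3] 63.8
top0.npz sleeve [ 0.4286 -0.0026  0.0394] rect [428.4  -2.6] [38.  35.6] 0.2
top0.npz big [ 0.4319 -0.1372  0.0619] rect [ 432.4 -137.1] [58.2 60.8] 0.3
top0.npz nut [ 0.456 -0.269  0.047] rect [ 455.8 -268.7] [40.9 45.9] 26.6
top0.npz hubflange [0.6378 0.3152 0.1009] rect [638.8 314.9] [97.8 99.3] 0.3
top0.npz pad [638.5 186. ] [73.2 77.2] 0.3
top0.npz pad [502.6  37. ] [ 989.  1629.2] 0.2
top0.npz pad [502.6  37. ] [ 989.  1629.2] 0.2
top0.npz pad [502.6  37. ] [ 989.  1629.2] 0.2
```

View pics/wc.png

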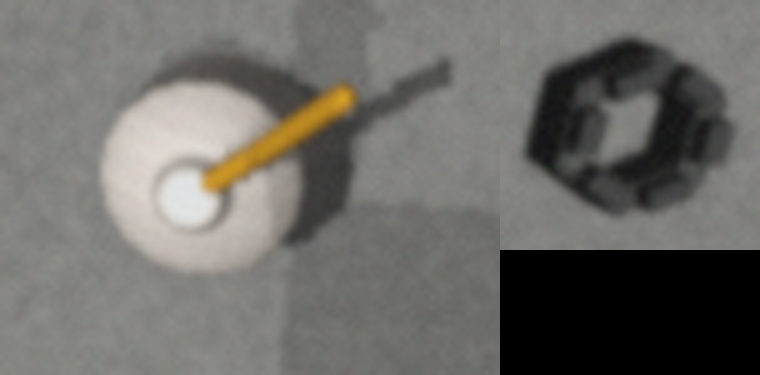

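```bash
timeout 100 python3 - <<'E'
from meas import *
from workcell import r
t=dict(np.load("w0.npz"));a=ray(284.4,184.2,.072,t);b=ray(253,203.6,.054,t);print("spout",a,b,np.hypot(*(a-b)[:2]),np.degrees(np.arctan2(*(a-b)[1::-1])))
r.reach([.5,.03,.34],[0,1,0,0]);r.hold(.3);p,d,m=snap("w1")
s=r.read_state();print(s["time_s"],s["eef_pos"],s["joint_positions"])
def px(x,y,z):
    c=m["R"]@[x,y,z]+m["t"];q=m["K"]@c/c[2];return int(q[0]),int(q[1])
meas("w1.npz",[(n,h,*px(x,y,h),w) for n,h,x,y,w in(("small",.015,.4705,.262,26),("sleeve",.045,.4285,-.004,25),("big",.018,.4317,-.138,32),("nut",.02,.4565,-.271,28),("neck",.052,.449,.116,20),("hub",.016,.638,.313,75))],[px(x,y,.008) for x,y in((.638,.185),(.623,.077),(.618,-.02),(.617,-.125))])
E
```

```text
spout [0.47988336 0.07210398 0.072     ] [0.45047175 0.11451685 0.054     ] 0.051612923033443135 -55.2602494724649
5.6667 [0.50000658 0.03001296 0.34002336] [-9.31704688e-02  2.43993056e-01  1.43060879e+00  4.39101901e-06
  1.46692194e+00 -1.66396295e+00]
w1.npz small [0.4713 0.26   0.0487] rect [471.3 260.3] [47.6 46. ] 48.8
w1.npz sleeve [ 0.4287 -0.006   0.0397] rect [428.6  -6.2] [38.3 38.3] 44.9
w1.npz big [ 0.4324 -0.1404  0.0627] rect [ 432.5 -140.4] [62.1 59.7] 90.0
w1.npz nut [ 0.4561 -0.2729  0.0495] rect [ 456.1 -272.4] [43.1 48.4] 26.0
w1.npz neck [0.4493 0.1134 0.0296] rect [449.1 113.9] [27.7 26.6] 61.4
w1.npz hub [0.6372 0.3098 0.1024] rect [634.  306.5] [90.7 99.2] 42.0
w1.npz pad [655.5 189.4] [119.7  95.5] 0.0
w1.npz pad [622.5  76.4] [81.1 80.7] 89.4
w1.npz pad [618.3 -20.8] [79.6 81.8] 87.0
w1.npz pad [ 634.4 -134.8] [ 96.8 118.4] 87.3
```

View pics/w1.png

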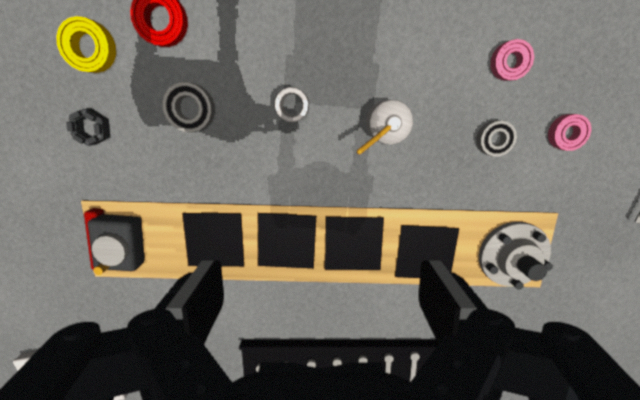

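```bash
cat >> h.py <<'E'
def q(deg): return (Ro.from_euler("z",deg,degrees=True)*Ro.from_quat([1,0,0,0])).as_quat()
E
timeout 100 python3 - <<'E'
from h import *
from workcell import r,command_gripper
command_gripper(.062,40)
r.reach([.53,-.03,.06],q(90))
for w in(.062,.042):
    command_gripper(w)
    print(w,r.read_state()["grip_width"])
    hit=r.move_straight([.53,-.03,.018],speed=.04,max_force=5);s=r.read_state();print(hit,s["eef_pos"],s["contact_force"],s["time_s"])
    r.move_straight([.53,-.03,.06])
E
```

```text
0.062 0.061997177692115206
True [ 0.52993057 -0.02998005  0.02304228] [-2.4696877   1.09997748  8.55907464] 8.425
0.042 0.041689134058072765
True [ 0.52975713 -0.0299674   0.02329008] [-1.16582902 -0.40604288  6.97892996] 10.0083
```

```bash
cat >> h.py <<'E'
def pp(src,dst,ys,yd,zg,rise,wopen,F=40,up=.12,clear=.14):
    "pick at src with tool yaw ys, TCP height zg; put at dst with yaw yd, TCP height zg+rise; returns grip width"
    from workcell import r,command_gripper
    r.reach([*src,clear],q(ys)); command_gripper(wopen,F)
    if r.move_straight([*src,zg],speed=.12,max_force=12): print("hit at",r.read_state()["eef_pos"])
    command_gripper(0,F); w=r.read_state()["grip_width"]
    r.move_straight([*src,up],speed=.15); r.reach([*dst,up+.02],q(yd))
    r.move_straight([*dst,zg+rise+.012],speed=.15)
    if r.move_straight([*dst,zg+rise+.0005],speed=.03,max_force=6): print("touch",r.read_state()["eef_pos"])
    s=r.read_state(); print("grip",w,s["grip_width"],s["contact_force"].round(1))
    command_gripper(wopen); r.move_straight([*dst,up+.02],speed=.2)
    print("t",r.read_state()["time_s"])
E
timeout 100 python3 - <<'E'
from h import *
pp((.432,-.140),(.6375,.1838),90,90,.030,.008,.076)
E
```

```text
touch [0.63778748 0.18387955 0.03963231]
grip 0.059876866055143335 0.060064624747224335 [-0.1 -1.   4.3]
t 17.2333
```

```bash
timeout 100 python3 - <<'E'
from h import *
from workcell import r
pp((.4286,-.0057),(.6229,.0764),90,90,.036,.008,.060)
pp((.471,.2603),(.6186,-.021),90,90,.029,.008,.062)
r.reach([.48,.03,.30],[1,0,0,0]);r.hold(.2);snap("w2")
E
```

```text
touch [0.62299208 0.07640268 0.04486717]
grip 0.038441321699171284 0.03815631143399949 [-1.1  0.1  4.5]
t 23.6333
touch [ 0.61886287 -0.02105604  0.03842738]
grip 0.04508639829759905 0.04451080031533164 [-1.8 -0.1  5.4]
t 30.2917
```

View pics/w2.png

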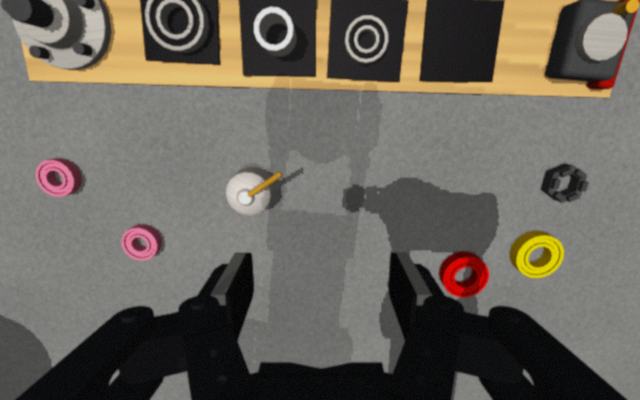

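```bash
timeout 100 python3 - <<'E'
from meas import *
from workcell import r
meas("w2.npz",[("big",.026,175,20,40),("sleeve",.053,274,30,30),("small",.023,367,39,28),("nut",.02,565,183,28),("oilneck",.052,246,197,20)])
pp((.4497,.1143),(.6172,-.1267),-55.3,87.3,.035,.008,.074,up=.15,clear=.15)
r.reach([.5,-.03,.30],[1,0,0,0]);r.hold(.2);snap("w3")
E
```

```text
w2.npz big [0.6351 0.1823 0.0638] rect [629.6 182.2] [48.4 62.9] 0.0
w2.npz sleeve [0.6212 0.0761 0.0402] rect [621.3  75.9] [38.5 39.2] 88.6
w2.npz small [ 0.6168 -0.0193  0.0475] rect [616.9 -19.4] [46.1 45.2] 1.2
w2.npz nut [ 0.457  -0.2717  0.0511] rect [ 457.2 -271.4] [50. 43.] 55.2
w2.npz oilneck [0.4504 0.1149 0.0278] rect [449.7 114.1] [24.9 26. ] 85.8
touch [ 0.61733715 -0.12675086  0.04407146]
grip 0.05188008127340192 0.05257742044298601 [-0.2  0.   4.8]
t 40.6083
```

View pics/w3.png

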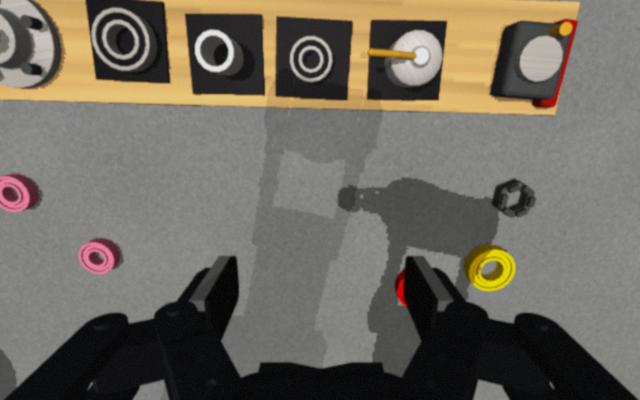

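```bash
timeout 100 python3 - <<'E'
from meas import *
from workcell import r
meas("w3.npz",[("big",.026,123,39,40),("sleeve",.053,217,50,30),("small",.023,312,59,28),("neck",.06,420,55,18)],[(283+25,80)][:0])
pp((.4568,-.2725),(.6227,.0763),115,90,.030,.053,.062,up=.16,clear=.14)
r.reach([.53,.0,.30],[1,0,0,0]);r.hold(.2);snap("w4")
r.reach([.46,.03,.30],[0,1,0,0]);r.hold(.2);snap("w5");print(r.read_state()["time_s"])
E
```

```text
w3.npz big [0.636  0.1816 0.0644] rect [636.  182.1] [62.7 61.2] 88.6
w3.npz sleeve [0.6216 0.0755 0.0408] rect [621.5  75.7] [38.6 39.5] 0.0
w3.npz small [ 0.6171 -0.0195  0.0469] rect [617.  -19.5] [45.4 44.9] 0.0
w3.npz neck [ 0.6154 -0.1269  0.0302] rect [ 616.1 -127.9] [26.8 27.5] 76.7
touch [0.62284364 0.07631291 0.08403738]
grip 0.040761892582272814 0.04075615588174185 [-0.8  0.6  5.5]
t 50.65
55.05
```

View pics/w4.png

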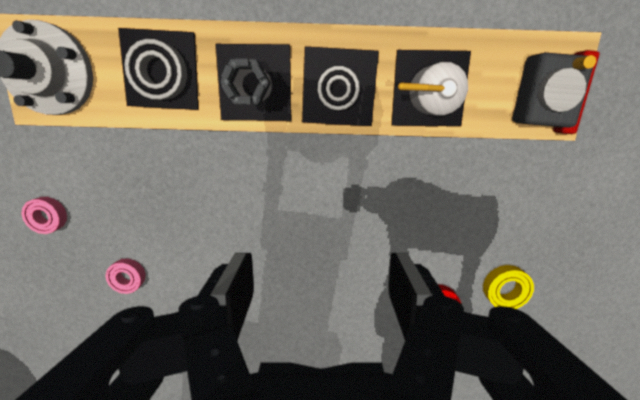

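View pics/w5.png

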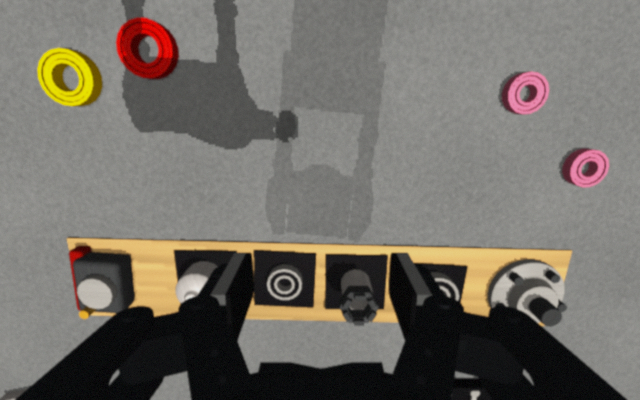

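```bash
timeout 100 python3 - <<'E'
from meas import *
t=dict(np.load("w4.npz"));p=t["p"].astype(int)
meas("w4.npz",[("big",.026,155,68,40),("nut",.073,247,82,32),("small",.023,338,88,28),("neck",.06,449,88,16),("hub",.020,40,65,75)])
wood=((p[...,0]-p[...,2])>35).astype(np.uint8)
for u,v in((158,68),(253,82),(341,85),(432,87)):
    m=1-wood;m[:v-48]=0;m[v+48:]=0;m[:,:u-46]=0;m[:,u+46:]=0
    m=cv2.morphologyEx(m,cv2.MORPH_OPEN,np.ones((9,9)));_,l=cv2.connectedComponents(m)
    xy=np.array([ray(x,y,.008,t)[:2] for y,x in np.argwhere(l==l[v+20,u+20])],np.float32)*1000
    c,wh,a=cv2.minAreaRect(xy);print("pad",np.round(c,1),np.round(wh,1),round(a,1))
a=cv2.resize(p[40:135,385:480,::-1].astype(np.uint8),None,fx=4.2,fy=4.2,interpolation=cv2.INTER_CUBIC);b=cv2.resize(p[40:135,205:300,::-1].astype(np.uint8),None,fx=4.2,fy=4.2,interpolation=cv2.INTER_CUBIC)
cv2.imwrite("pics/w4c.png",np.hstack([a,b]))
E
```

```text
w4.npz big [0.6359 0.1823 0.0634] rect [636.2 182.5] [61.6 61.7] 26.4
w4.npz nut [0.6213 0.074  0.047 ] rect [621.4  74.2] [41.1 46.6] 0.0
w4.npz small [ 0.6175 -0.0194  0.0469] rect [616.9 -19.1] [45.5 45.9] 0.0
w4.npz neck [ 0.6158 -0.1271  0.029 ] rect [ 616.1 -128.3] [26.5 26.2] 82.7
w4.npz hub [0.637  0.3082 0.0992] rect [636.9 306.3] [93.3 97.6] 74.6
pad [637.9 183.5] [83.1 81.8] 87.0
pad [624.1  76.5] [82.2 81.6] 89.7
pad [619.2 -21.4] [82.6 82.2] 86.9
pad [ 617.3 -127.2] [81.2 84.1] 0.0
```

View pics/w4c.png

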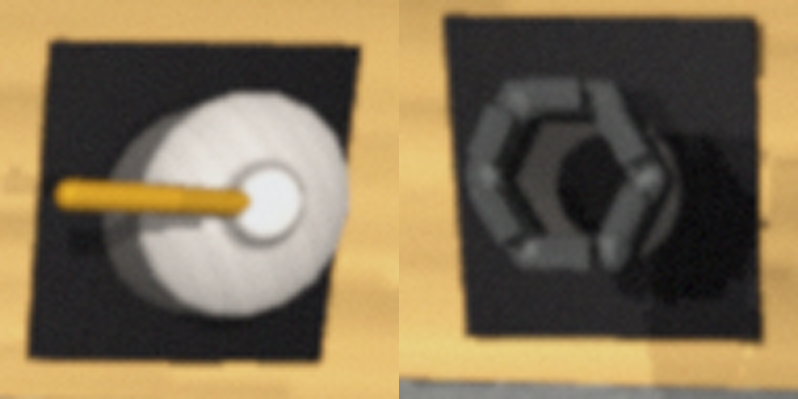

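```bash
timeout 100 python3 - <<'E'
from meas import *
t=dict(np.load("w4.npz"))
a=ray(400.7,86,.072,t);b=ray(448.8,88.1,.054,t);print(a,b,np.hypot(*(a-b)[:2]),np.degrees(np.arctan2(*(a-b)[1::-1])))
t5=dict(np.load("w5.npz"));meas("w5.npz",[("small",.023,284,285,26),("nut",.073,358,304,28)])
p=t5["p"].astype(int);m=1-((p[...,0]-p[...,2])>35).astype(np.uint8);m[:240]=0;m[316:]=0;m[:,:245]=0;m[:,322:]=0
m=cv2.morphologyEx(m,cv2.MORPH_OPEN,np.ones((9,9)));_,l=cv2.connectedComponents(m)
c,wh,an=cv2.minAreaRect(np.array([ray(x,y,.008,t5)[:2] for y,x in np.argwhere(l==l[295,262])],np.float32)*1000);print("pad3",c,wh,an)
E
```

```text
[ 0.61785675 -0.07835101  0.072     ] [ 0.61664617 -0.13207696  0.054     ] 0.053739580849703206 88.70919993542935
w5.npz small [ 0.6175 -0.0193  0.0492] rect [617.6 -19.7] [45.4 48.2] 89.0
w5.npz nut [0.62   0.0752 0.0492] rect [620.2  75.4] [44.5 46.9] 60.6
pad3 (618.0991821289062, -27.83673858642578) (94.5792007446289, 82.6034927368164) 87.08526611328125
```

```bash
timeout 100 python3 - <<'E'
from meas import *
from workcell import r
r.reach([.56,-.08,.24],[1,0,0,0]);r.hold(.2);p,d,m=snap("w6");print(r.read_state()["time_s"])
cv2.imwrite("pics/w6c.png",cv2.resize(p[0:190,220:480,::-1],None,fx=3,fy=3,interpolation=cv2.INTER_CUBIC))
E
```

```text
57.8083
```

View pics/w6c.png

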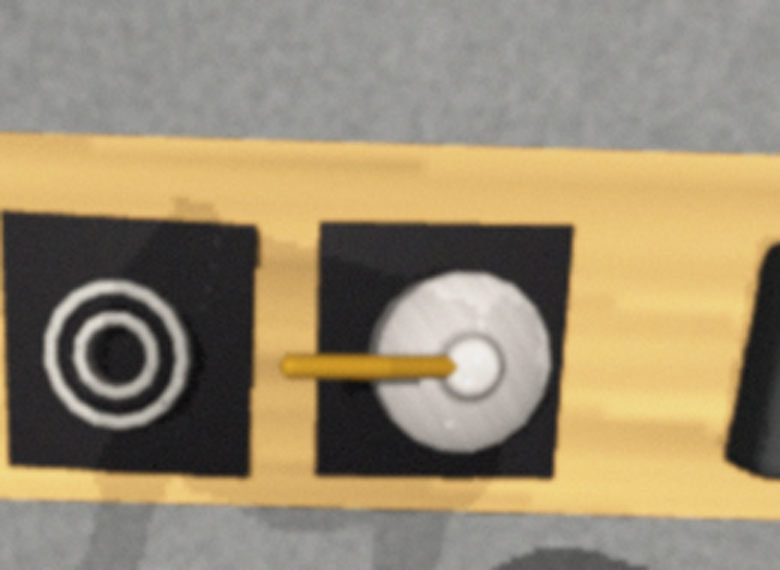

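```bash
timeout 100 python3 - <<'E'
from meas import *
t=dict(np.load("w6.npz"))
f=lambda u,v,z:ray(220+u/3-1/3,v/3-1/3,z,t)[:2]*1000
def mid(c):
    c=[f(*k,.008) for k in c]; print("pad",np.mean(c,0).round(1),[round(float(np.linalg.norm(c[i]-c[i-1])),1) for i in range(4)])
mid([(5,213),(258,228),(250,476),(10,465)]);mid([(320,224),(573,227),(553,478),(316,476)])
print("small",f(117,354,.023),"d",f(44,354,.023)[1]-f(190,354,.023)[1])
a,b=f(288,365.5,.080),f(471,367,.062);print("shoulder",f(463.5,362,.044),"cap",b,"tip",a,np.hypot(*(a-b)),np.degrees(np.arctan2(*(a-b)[::-1])))
E
```

```text
pad [619.2 -22.3] [82.3, 82.4, 81.5, 83.8]
pad [ 617.3 -127. ] [82.6, 82.8, 82.4, 83.1]
small [618.4786691  -20.17153175] d 47.279181145072464
shoulder [ 617.00098215 -129.25242876] cap [ 616.48839334 -128.65401769] tip [617.84661308 -76.31557101] 52.35606709168675 88.51346760538351
```

```bash
python3 -c "
from workcell import r
print(r.finish_job(), r.read_state()['time_s'])"
```

```text
the job is handed in; nothing more can be done
the job is handed in; nothing more can be done
```

I laid out all five parts in the order asked and handed the job in at about 58 s: each part measures about 2 mm or less off its pad centre, the nut sits teeth up about 2 mm off the sleeve's centre, the oil can stands with its spout about 1° off the hub direction, and the gripper is clear of everything.

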